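# Set the reading stand's leg to its length mark and shut the cam lever

### The arm

A 7-joint arm with a two-finger parallel gripper is mounted at the origin on a cart in front of the work surface, level with it; the furniture and walls round the work are solid. World frame = base frame: x ahead of the robot, y to its left, z up, the work surface at z = 0. Lengths are in m, angles in rad, forces in N, time in s.
With the tool pointing down it reaches from about 0.35 to 0.9 m from the base axis. Payload 7.2 kg.
Tool frame: the origin (TCP) lies at the very end of the fingers, on their centre line; the grasp point (between the pads) lies 19 mm behind it (env.tcp_to_grasp is the distance from the TCP to the grasp point, in m); z points along the fingers, y is the line along which they close (so a half turn about z gives the same grasp; the last joint's range is limited). The gripper opens to 88 mm and grips with 3 to 60 N. Pads are 20 mm wide; open, the fingers measure 115 mm over their backs; the gripper's body (75 mm by 178 mm) begins 61 mm behind the grasp point.
Start: joints at [-1.303, 0.411, -0.013, 1.596, 0.006, 1.134, -0.082], TCP at [0.206, 0.59, 0.19] pointing down, gripper open.
Joint ranges: [-2.95, 2.95], [-0.29, 1.99], [-1.47, 1.44], [0.14, 2.54], [-1.03, 4.17], [0.13, 1.85], [-2.86, 2.86]. Speed limits (rad/s): [2.39, 2.39, 3.01, 3.01, 3.14, 3.14, 3.14].

### API

Orientations are given as a unit quaternion [w, x, y, z].
In Python, from workcell import env gives the robot as it stands.
- The arm moves only by the tool servo_tool, never from a script. Its argument "plan" is a list of rows, each a list of 3 entries, a list of its own where there are three numbers: the shift along the world's x, y, z in cm, then the turn, a rotation vector about the world's x, y, z in rad, then the closure, from -1 (fully open) to 1 (shut). In form: [[[dx, dy, dz], [rx, ry, rz], hand], ...]. A call has 1 to 12 rows; each row is the pose to reach, as a shift and turn from the pose commanded when the call began; what a row does not reach only later rows make up. A row lasts 1/12 s, in which the tool goes at most 41.7 mm and 7.16 degrees, less where a joint would pass 70% of its speed; a pose out of reach is approached as far as the arm can. A call with a gripper value outside its range is refused whole. The fingers move at their own pace and stop on an object; "newtons" is the grip in N (left out, the last holds). Time passes only in rows, so rows that repeat a pose let the fingers close. It gives the time, the measured TCP pose, the force, the opening and the grip force at its end, in the units of the state.
- env.get_obs(): the state, without advancing time (a new reading comes with each control period).
- env.snapshot(name): name is "side" or "top"; returns a dict with "image" (480x640x3 uint8, blue, green, red), "camera_matrix" (3x3 intrinsics, pixels), "dist" ([k1, k2, p1, p2, k3] as OpenCV has them; the pictures are not rectified), "world_to_cam" (4x4, takes a point from world to camera coordinates). Camera axes: x right, y down, z forward; pixel columns grow to the right and rows downward; lengths in m; the calibration is good to about 2 mm. A picture is of the moment at which its call begins. There is no depth.
- env.sign_off(): hands the job in; it is judged then, once.
The state is a dict: "t": time; "joints": joint angles; "qvel": joint speeds; "joint_torque": joint torques, N m; "ee_pos": TCP position; "eef_rot": TCP orientation; "force": force on the tool from outside, world axes, zero at the start; "torque": the same for the moment, N m; "width": opening from 0.0 (shut) to 1.0 (fully open); "grip_force": force on a finger pad.
Only numpy, scipy, OpenCV 4.12 (cv2) and the standard library are available. Lean on these libraries where they do the work, as an engineer would, in place of code of your own. Each camera call takes 0.05 s, during which the arm holds its last target. There are 200 camera calls.

### The job

The folded reading stand's leg is to be set to length. First take the ink bottle off the stand's board and stand it upright, wholly on the round cork coaster; then draw the sprung leg out until the index pin on its cross foot is level with the pointer of the little rider on the rail, hold it at that mark, and only there push the cam lever fully in against the leg head. Finish still holding the leg at the mark with the lever shut: do not let go, for the leg runs back; leave the rider and the other things on the desk where they are.

Things in the scene. Friction and masses are not known exactly. Their poses are not given: they have to be found in the camera images.
- stand: Folded reading stand, fixed: dark board 300 (x) x 250 (y) x 12 mm. Origin: centre of the board's underside, on the desk; z up. The leg slides out of its sleeve along the stand's -x, centre line y = 0, 40 mm above the desk. Sleeve 26 mm wide (collar 28), x = +15 to +140 mm. Low mark rail (top 18 mm above the desk) at y = +105 mm, x = -140 to -10 mm.
- leg_head (a point): Middle of the leg's grey head, moves with the leg, axes as the stand's. Head 36 (x) x 30 mm high, cheek at y = -14 mm, lever on the +y side. In front, axis at x = -23 mm at this height, a cross foot: bar 12 mm thick (tips 14), y = -66 to +66 mm. Open fingers straddling head and lever from above, moved to -x, bear on the bar and draw the leg. Beside head, lever and sleeve the board is free for the fingers.
- leg_index (a point): Point on the steel index pin (4 mm thick) that prolongs the cross foot at its +y end: on the foot's axis, 80 mm to the +y side of the leg's centre line, 40 mm above the desk; the pin ends 2 mm beyond. Moves with the leg.
- leg_part (a joint): Draw of the leg in m: 0 fully in (start), grows as it is drawn out along the stand's -x, stop at 0.090. A spring pulls it back with about 2 N at 0 and 5 N at 0.090; it runs back when let go, also with the lever shut (a thumbscrew is tightened later).
- lever_face (a point): Centre of the cam lever's outer (+y) face. Black upright paddle 34 (x) x 6 x 28 mm high, sliding on two pins on the leg's head; travels with the leg. Open, its face is 28 mm to the +y side of the leg's centre line; shut, 14 mm: head with shut lever is 28 mm wide, 42 mm with it open. Squeezing it against the cheek shuts it.
- lever_part (a joint): Travel of the cam lever in m: 0 open, grows as it is pushed to the stand's -y toward the head, 0.014 fully shut (stop). Friction about 3.5 N; stays where it is left.
- mark (a point): Tip of the pointer of the brass rider (block 14 x 16 mm, top 26 mm above the desk, pointer blade 3 mm thick toward the leg), 85 mm to the +y side of the leg's centre line, 22 mm above the desk; axes as the stand's. The leg is at the mark when the index pin lies at the same stand x as this point. Friction holds the rider on its rail.
- bottle_center (a point): Centre, half-way up, of the loose ink bottle, about 0.12 kg, 58 mm high: glass body 48 x 48 mm, 40 mm high (from 29 mm below this point to 11 above), then a round cap 35 mm across. x and y square to its sides, z up. It starts on the front of the stand's board (its foot 12 mm above the desk), in the leg's way.
- coaster: Round cork coaster, 90 mm across and 5 mm thick, fixed; origin at the centre of its underside, on the desk.
- rubber_eraser: Pink eraser, 17 x 43 x 13 mm, loose bystander; origin at the centre of its underside.
- match_box: Matchbox, 37 x 54 x 15 mm, loose bystander; origin at the centre of its underside.
- wax_stick: Stick of sealing wax, 10 x 80 x 10 mm, loose bystander; origin at the centre of its underside.
Not all that is in view belongs to the job. Of the things like the part that bears bottle_center, leave any that is green; of the rest the larger one is meant. Several things have the shape of the coaster; the one meant has the colours described above.

How it is judged:
On the way, in this order (a step that is already met when the one before it is completed fails the run):
1. the bottle stands on the coaster, let go (horizontal distance between bottle_center and coaster below 0.014 m and height (world z) of bottle_center below 0.039 m and angle between bottle_center's own z axis and vertical below 0.1 rad and contact force between the fingers and bottle below 0.1 N), for 0.3 s.
2. the leg is held at the mark with the lever still open (x of leg_index in the frame of mark between -0.004 and 0.004 m and value of joint lever_part below 0.006 m), for 0.2 s.
3. the lever is shut (value of joint lever_part above 0.012 m), for 0.2 s.
At the end, for the whole second after the job is handed in: The fingers hold the leg (more than 1.5 N on leg or lever) with its index pin within 4 mm of the rider's pointer along the leg; the lever is pushed in at least 12 of its 14 mm; the bottle stands upright on the coaster, its centre within 14 mm of the coaster's (x of leg_index in the frame of mark between -0.004 and 0.004 m and value of joint lever_part above 0.012 m and contact force between the fingers and leg_part above 1.5 N and horizontal distance between bottle_center and coaster below 0.014 m and height (world z) of bottle_center below 0.039 m and angle between bottle_center's own z axis and vertical below 0.1 rad); the arm keeps its last pose, push and grip.
It fails at once if the lever is pushed in while the leg is more than 8 mm off the mark (value of joint lever_part above 0.009 m and (x of leg_index in the frame of mark above 0.008 m or x of leg_index in the frame of mark below -0.008 m)).
It fails at once if the rider is moved (distance of mark from where it was at the start of the episode above 0.004 m).
It fails at once if the bottle is tipped over (angle between bottle_center's own z axis and vertical above 0.6 rad).
It fails at once if a bystander is moved (distance of any of rubber_eraser, match_box, wax_stick from where it was at the start of the episode above 0.02 m).
It also fails if it takes over 56 s, if anything falls off the work surface, if the arm or the gripper's body presses on something with over 40 N, if the wrist force passes 120 N, or if a joint passes its speed limit or range.

## Working session

There is one attempt and no reset: what is moved stays moved. The work goes in short steps, Python scripts to look and compute and a tool call to move; the robot and the scene stay as the last step left them, time stands still between calls to the robot, and variables do not carry over. Pictures are saved under pics/ and viewed, at most 10 in all, crops included, and the job is handed in when it is done.

Besides the shell and the picture viewer there is one more tool, called after "Emit:" by a JSON object that holds its "api" and its "payload", one argument or row to a line. servo_tool: Moves the arm, as the interface text tells. Its arguments: {"type":"object","properties":{"plan":{"type":"array","items":{"type":"array"}},"newtons":{"type":"number"}},"required":["plan"]}

```bash
mkdir -p pics
cat > h.py <<'E'
import numpy as np, cv2, json
from workcell import env
def snap(n,name):
    s=env.snapshot(n); cv2.imwrite(f'pics/{name}.png',s['image'])
    np.savez(f'pics/{n}.npz',**{k:np.array(s[k]) for k in('image','camera_matrix','dist','world_to_cam')}); return s
def load(n): return np.load(f'pics/{n}.npz')
def ray(s,px,z):
    u=cv2.undistortPoints(np.array(px,float).reshape(-1,1,2),s['camera_matrix'],s['dist'])[:,0]
    T=np.array(s['world_to_cam']);R=T[:3,:3];c=-R.T@T[:3,3]
    d=np.c_[u,np.ones(len(u))]@R
    return c+d*((np.broadcast_to(z,len(u))-c[2])/d[:,2])[:,None]
def proj(s,P):
    T=np.array(s['world_to_cam']);r=cv2.Rodrigues(T[:3,:3])[0]
    return cv2.projectPoints(np.array(P,float).reshape(-1,1,3),r,T[:3,3],s['camera_matrix'],s['dist'])[0][:,0]
E
python3 - <<'E'
from h import *
snap('side','s0');snap('top','t0')
o=env.get_obs();print(o)
E
```

```text
{'t': 0.1, 'joints': array([-1.30322124,  0.41180064, -0.012735  ,  1.59693808,  0.00559731,
        1.1343252 , -0.08221122]), 'qvel': array([ 5.53398358e-04, -2.12395706e-03,  8.63301454e-04, -2.96701888e-03,
       -1.87911914e-03, -2.64479080e-03, -6.69481589e-05]), 'joint_torque': array([ 2.83009504e-03, -5.89094281e+01,  6.43438864e-01, -2.91708666e+01,
       -5.38846746e-02,  1.45624566e-02,  9.11157895e-05]), 'ee_pos': array([0.20579819, 0.58961397, 0.18921422]), 'eef_rot': array([-7.53769844e-05,  1.67083756e-01,  9.85942444e-01, -7.13886425e-04]), 'force': array([ 0.15741548,  0.12678518, -0.14028352]), 'torque': array([0.02221506, 0.03107802, 0.00955998]), 'grip_force': 0.0, 'width': 1.000839750372869}
```

View pics/t0.png

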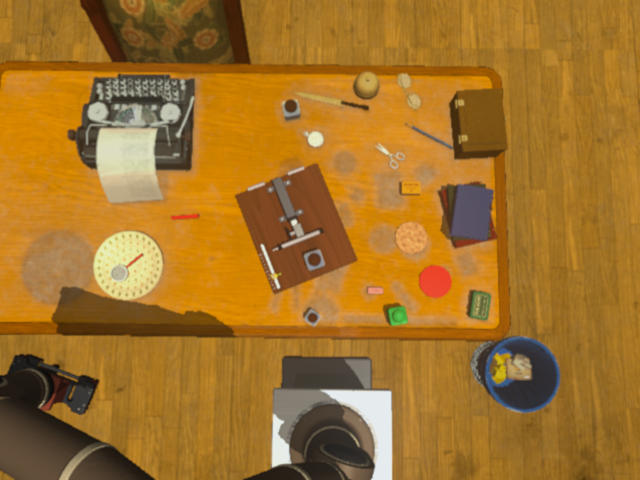

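View pics/s0.png

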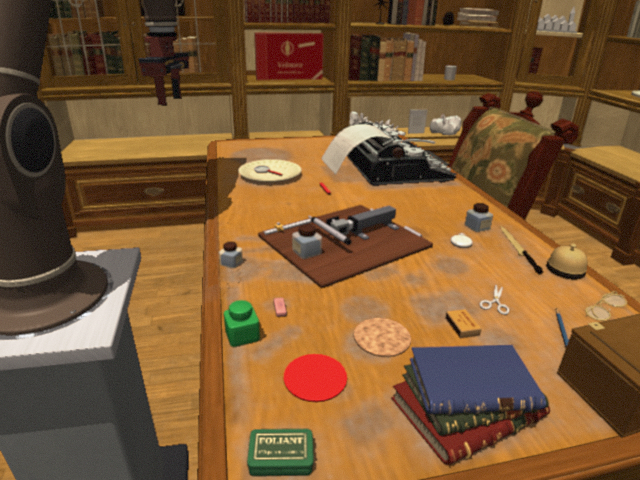

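Bottle candidates in the top view are (315,259) on the board, (290,108), small (311,316) and green (398,315). The one on the board at (315,259) fits: it is large, not green, and stands on the board's front. For the coaster, cork (411,237) fits; red (435,281) and the dial (128,264) don't. I'll confirm in an enlarged crop.

Run:
```python
from h import *
s=load('top');im=s['image']
c=cv2.resize(im[160:300,230:430],None,fx=4,fy=4,interpolation=cv2.INTER_CUBIC);cv2.imwrite('pics/t0c.png',c)
c=cv2.resize(load('side')['image'][195:365,220:420],None,fx=3.5,fy=3.5,interpolation=cv2.INTER_CUBIC);cv2.imwrite('pics/s0c.png',c)
# board corners from colour
print(ray(s,[[318,165],[356,260],[275,292],[236,196]],0.012))
hsv=cv2.cvtColor(im,cv2.COLOR_BGR2HSV);print(hsv[237,411],hsv[240,260],hsv[280,400])
```

```text
[[ 0.7662817   0.04446733  0.012     ]
 [ 0.49851874 -0.06393074  0.012     ]
 [ 0.4074162   0.15721203  0.012     ]
 [ 0.67367684  0.27316174  0.012     ]]
[ 15 163 218] [ 12 188 129] [ 18 231 213]
```

View pics/t0c.png

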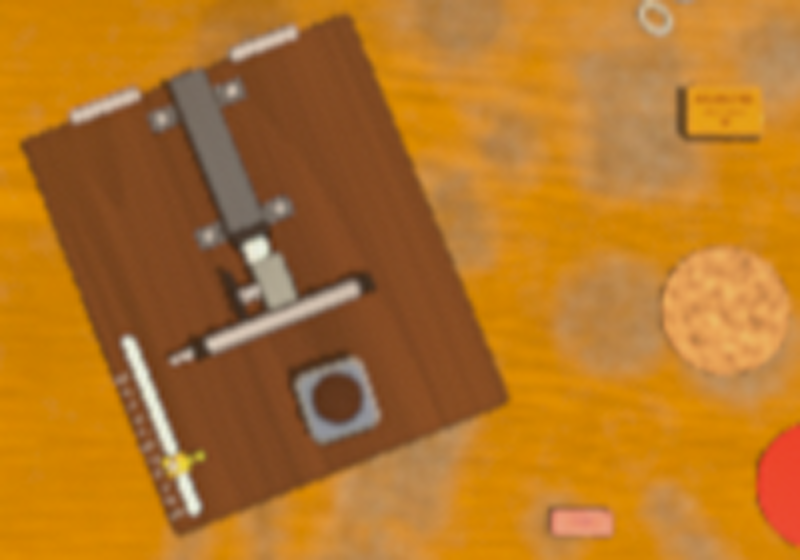

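View pics/s0c.png

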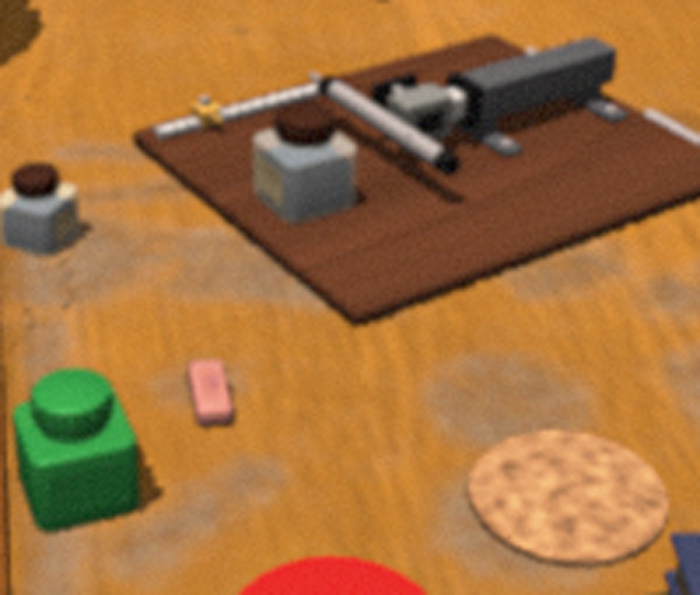

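```bash
cat >> h.py <<'E'
def fr(p,yaw,o): # world->stand xy
    c,s_=np.cos(yaw),np.sin(yaw);d=np.asarray(p)[...,:2]-o
    return np.stack([d[...,0]*c+d[...,1]*s_,-d[...,0]*s_+d[...,1]*c],-1)
E
python3 - <<'E'
from h import *
s=load('top');t=load('side')
k=ray(s,[[318,165],[356,260],[275,292],[236,196]],0.012)[:,:2]
# crop->px : x/4+230 (minus .375), y/4+160
def C(x,y): return [x/4+230-.375,y/4+160-.375]
def D(x,y): return [x/3.5+220-.36,y/3.5+195-.36]
kc=ray(s,[C(347,14),C(507,401),C(180,535),C(22,144)],0.012)[:,:2]
B=np.array([[.15,-.125],[-.15,-.125],[-.15,.125],[.15,.125]])
from scipy.optimize import least_squares
f=lambda q,k:(fr(k,q[0],q[1:])-B).ravel()
for kk in(k,kc):
    r=least_squares(f,[.39,.585,.1],args=(kk,));print(r.x,np.degrees(r.x[0]),r.fun.round(4))
yaw,o=r.x[0],r.x[1:]
def show(n,px,z,cam=s):
    p=ray(cam,[px],z)[0];print(n,p.round(4),fr(p,yaw,o).round(4))
show('pin tip',C(172,359),.04);show('foot right',C(370,284),.04);show('foot-y0?',C(285,318),.04)
show('mark',C(203,456),.022);show('rider',C(178,464),.026)
show('cap',C(337,398),.07);show('bott tl',C(292,370),.052);show('tr',C(356,356),.052);show('br',C(381,424),.052);show('bl',C(315,442),.052)
show('head top front',C(285,300),.055)
show('lever',C(230,292),.054);show('coaster',C(727,311),.005)
show('coasterS',D(568,497),.005,t);show('capS',D(304,122),.07,t)
show('pintipS',D(312,78),.04,t);show('markS',D(222,118),.022,t);show('eraser',C(581,521),.013);show('sleeve far',C(186,80),.05)
show('sleeve near',C(240,238),.05)
b=fr
E
```

```text
[0.39360364 0.58647337 0.10272759] 22.551827471117708 [-0.0063  0.0022  0.0049  0.0048  0.0055 -0.006  -0.0041 -0.001 ]
[0.40313583 0.58722972 0.10449255] 23.097981648679657 [-0.0021  0.0017  0.0023  0.0038  0.0022 -0.0036 -0.0024 -0.0019]
pin tip [0.5215 0.1643 0.04  ] [-0.037   0.0808]
foot right [0.5748 0.0308 0.04  ] [-0.0403 -0.0629]
foot-y0? [0.5506 0.0882 0.04  ] [-0.04   -0.0006]
mark [0.4573 0.143  0.022 ] [-0.1045  0.0864]
rider [0.4513 0.1596 0.026 ] [-0.1034  0.104 ]
cap [0.4938 0.0521 0.07  ] [-0.1065 -0.0116]
bott tl [0.5139 0.0826 0.052 ] [-0.076   0.0086]
tr [0.524  0.0398 0.052 ] [-0.0836 -0.0347]
br [0.4785 0.0224 0.052 ] [-0.1322 -0.0328]
bl [0.4658 0.0664 0.052 ] [-0.1266  0.0126]
head top front [0.5608 0.088  0.055 ] [-0.0307 -0.0048]
lever [0.5659 0.1252 0.054 ] [-0.0115  0.0274]
coaster [ 0.5647 -0.2184  0.005 ] [-0.1474 -0.2881]
coasterS [ 0.5637 -0.2218  0.005 ] [-0.1496 -0.2909]
capS [0.4918 0.0378 0.07  ] [-0.114  -0.0239]
pintipS [0.5198 0.1574 0.04  ] [-0.0413  0.0751]
markS [0.4599 0.1458 0.022 ] [-0.1009  0.0879]
eraser [ 0.4173 -0.1157  0.013 ] [-0.2427 -0.1359]
sleeve far [0.7127 0.1587 0.05  ] [0.1366 0.0006]
sleeve near [0.6035 0.1194 0.05  ] [0.0209 0.0073]
```

The crops confirm the targets. The grey bottle is on the board at crop (337,398), the cork coaster at (727,311), the rider's pointer at (203,456) and the index pin at (172,359). Moving over the bottle.

Emit:
{"api": "servo_tool", "payload": {
  "plan": [
    [[2,-3,0],[0,0,0.05],-1],
    [[4,-6.5,0],[0,0,0.1],-1],
    [[6,-10,0],[0,0,0.15],-1],
    [[8,-13.5,0],[0,0,0.2],-1],
    [[10,-17,0],[0,0,0.25],-1],
    [[12,-20.5,0],[0,0,0.3],-1],
    [[14,-24,0],[0,0,0.35],-1],
    [[16,-27.5,0],[0,0,0.4],-1],
    [[18,-31,0],[0,0,0.45],-1],
    [[20,-34.5,0],[0,0,0.5],-1],
    [[22,-38,0],[0,0,0.55],-1],
    [[24,-41.5,0],[0,0,0.6],-1]
  ],
  "newtons": 20
}}

```text
t: 1.1
ee_pos: [0.4464, 0.1731, 0.1899]
eef_rot: [-0.0, -0.133, 0.991, 0.0]
force: [0.8, 0.5, -0.1]
width: 0.999
grip_force: 0.0
```

Emit:
{"api": "servo_tool", "payload": {
  "plan": [
    [[1.5,-3,0],[0,0,0.02],-1],
    [[3,-6.5,0],[0,0,0.035],-1],
    [[4.5,-9.5,0],[0,0,0.035],-1],
    [[4.9,-12.2,0],[0,0,0.035],-1],
    [[4.9,-12.2,0],[0,0,0.035],-1],
    [[4.9,-12.2,0],[0,0,0.035],-1],
    [[4.9,-12.2,-2],[0,0,0.035],-1],
    [[4.9,-12.2,-4],[0,0,0.035],-1],
    [[4.9,-12.2,-6],[0,0,0.035],-1],
    [[4.9,-12.2,-8],[0,0,0.035],-1],
    [[4.9,-12.2,-8],[0,0,0.035],-1],
    [[4.9,-12.2,-8],[0,0,0.035],-1]
  ]
}}

```text
t: 2.1
ee_pos: [0.4939, 0.0542, 0.1094]
eef_rot: [-0.001, -0.15, 0.989, 0.0]
force: [0.6, -0.5, 0.6]
width: 1.002
grip_force: 0.0
```

Run:
```python
from h import *
snap('top','t1');s=snap('side','s1')
o=env.get_obs();print(o['ee_pos'],o['eef_rot'],o['force'],o['t'])
a=s['image'];t=load('top')['image']
c=np.hstack([cv2.resize(x,(400,400),interpolation=cv2.INTER_CUBIC) for x in (a[180:280,250:350],t[200:320,260:380])])
cv2.imwrite('pics/c1.png',c)
```

```text
[0.49544155 0.05392328 0.11090877] [ 4.85717751e-04 -1.49565111e-01  9.88751748e-01  1.49161803e-04] [-0.27622065  0.20650698  0.31888025] 2.2
```

View pics/c1.png

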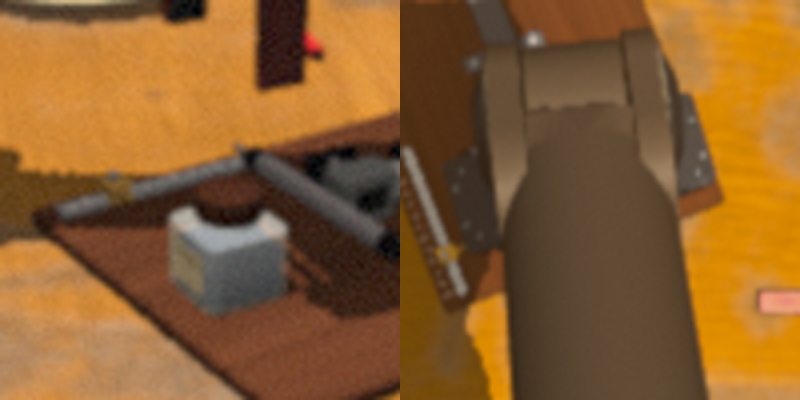

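Run:
```python
from h import *
s=load('side')
c,d=np.cos(.3),np.sin(.3);R=np.array([[c,-d],[d,c]])
P=[[*(np.array([.495,.0525])+R@np.array([x,y])),z] for z in(.012,.052) for x,y in((.024,.024),(.024,-.024),(-.024,-.024),(-.024,.024))]
q=proj(s,P);print(((q-[250,180])*4).round(0))
```

```text
[[245. 256.]
 [289. 296.]
 [206. 318.]
 [163. 276.]
 [246. 188.]
 [292. 226.]
 [206. 247.]
 [163. 207.]]
```

Fits the picture. Descend and grip.

Emit:
{"api": "servo_tool", "payload": {
  "plan": [
    [[0,0,-1.5],[0,0,0],-1],
    [[0,0,-3],[0,0,0],-1],
    [[0,0,-4.5],[0,0,0],-1],
    [[0,0,-6],[0,0,0],-1],
    [[0,0,-7.5],[0,0,0],-1],
    [[0,0,-8.5],[0,0,0],-1],
    [[0,0,-9],[0,0,0],-1],
    [[0,0,-9],[0,0,0],0],
    [[0,0,-9],[0,0,0],1],
    [[0,0,-9],[0,0,0],1],
    [[0,0,-9],[0,0,0],1],
    [[0,0,-9],[0,0,0],1]
  ],
  "newtons": 15
}}

```text
t: 3.2
ee_pos: [0.4954, 0.0532, 0.0206]
eef_rot: [0.001, -0.149, 0.989, 0.0]
force: [0.4, -0.0, -0.5]
width: 0.662
grip_force: 0.0
```

Emit:
{"api": "servo_tool", "payload": {
  "plan": [
    [[0,0,0],[0,0,0],1],
    [[0,0,0],[0,0,0],1],
    [[0,0,0],[0,0,0],1],
    [[0,0,0],[0,0,0],1]
  ]
}}

```text
t: 3.53
ee_pos: [0.495, 0.0532, 0.02]
eef_rot: [0.0, -0.149, 0.989, 0.0]
force: [-0.5, -0.7, 0.2]
width: 0.393
grip_force: 15.0
```

Emit:
{"api": "servo_tool", "payload": {
  "plan": [
    [[0,0,0],[0,0,0],1],
    [[0,0,0],[0,0,0],1]
  ]
}}

```text
t: 3.7
ee_pos: [0.495, 0.0531, 0.02]
eef_rot: [0.0, -0.149, 0.989, 0.0]
force: [-0.5, 0.3, 0.6]
width: 0.394
grip_force: 15.0
```

Run:
```python
from h import *
s=snap('side','s2')
c=cv2.resize(s['image'][150:290,220:400],None,fx=4,fy=4,interpolation=cv2.INTER_CUBIC)
cv2.imwrite('pics/c2.png',c)
```

```text
(no output)
```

View pics/c2.png

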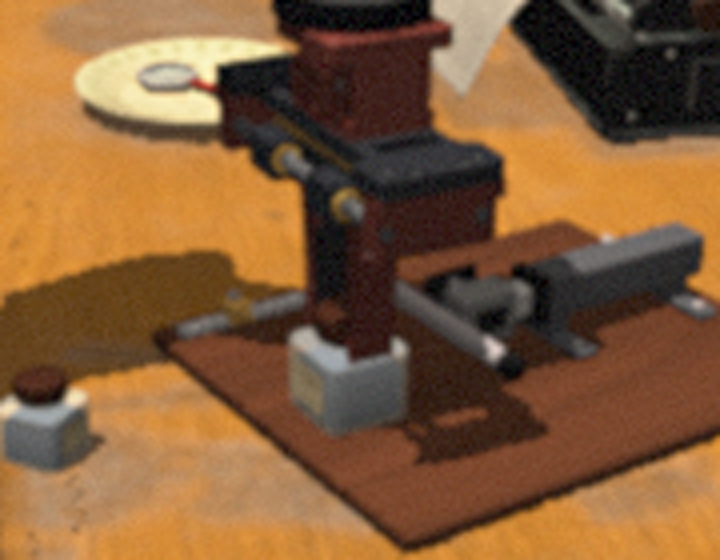

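Run:
```python
from h import *
s=load('side')
o=env.get_obs();p=o['ee_pos']
from scipy.spatial.transform import Rotation as Ro
y=Ro.from_quat(o['eef_rot'][[1,2,3,0]]).as_matrix()[:,1];print(p,y,env.tcp_to_grasp)
for z in(0,.02,.04,.06,.09):
  print(z,((proj(s,[p+[0,0,z]+y*w for w in(-.0175,.0175,-.031,.031)])-[220,150])*4).round(0).tolist())
q=np.array([.495,.044,.1094]);print((proj(s,[p*[1,1,0]+[0,0,.11]+y*w for w in (-.044,-.057,.044,.057)])-[250,180])*4)
```

```text
[0.49500212 0.05312408 0.02001961] [-2.94794102e-01  9.55560796e-01  5.55712707e-05] 0.0187
0 [[362.0, 407.0], [330.0, 377.0], [375.0, 419.0], [318.0, 366.0]]
0.02 [[362.0, 372.0], [330.0, 343.0], [375.0, 383.0], [318.0, 332.0]]
0.04 [[363.0, 336.0], [330.0, 308.0], [376.0, 347.0], [318.0, 298.0]]
0.06 [[364.0, 300.0], [331.0, 272.0], [377.0, 311.0], [319.0, 262.0]]
0.09 [[365.0, 244.0], [331.0, 218.0], [378.0, 254.0], [319.0, 208.0]]
[[271.36273439 144.44893829]
 [284.98740398 155.0488275 ]
 [187.08977548  78.9090861 ]
 [175.70600119  70.05897663]]
```

Run:
```python
from h import *
from scipy.spatial.transform import Rotation as Ro
s=load('side');y0=np.array([.3295,.944,0])
p=np.array([.2058,.5896,.1892])
for z in(0,.03):print(proj(s,[p+[0,0,z]+y0*w for w in(-.05,.05)]).round(1).tolist())
im=cv2.imread('pics/s0.png')[40:130,120:220];a=cv2.resize(im,(400,360),interpolation=cv2.INTER_CUBIC)
b=cv2.resize(cv2.imread('pics/s1.png')[110:290,230:430],(400,360),interpolation=cv2.INTER_CUBIC)
cv2.imwrite('pics/c3.png',np.hstack([a,b]))
```

```text
[[163.4, 116.5], [178.2, 108.9]]
[[162.0, 105.3], [177.1, 98.5]]
```

View pics/c3.png

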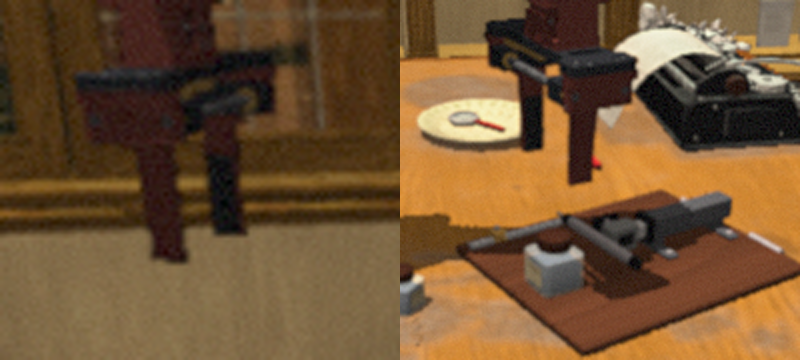

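The pictures show the real fingertips about 3 cm above the reported TCP, the same at the start pose, so the fingers have the cap (width 35 mm). I'll regrip lower on the body.

Emit:
{"api": "servo_tool", "payload": {
  "plan": [
    [[0,0,0],[0,0,0],-1],
    [[0,0,0],[0,0,0],-1],
    [[0,0,0],[0,0,0],-1],
    [[0,0,0],[0,0,0],-1],
    [[0,0,0],[0,0,0],-1],
    [[0,0,0],[0,0,0],-1],
    [[0,0,-1],[0,0,0],-1],
    [[0,0,-1.9],[0,0,0],-1],
    [[0,0,-2.7],[0,0,0],-1],
    [[0,0,-2.7],[0,0,0],-1],
    [[0,0,-2.7],[0,0,0],1],
    [[0,0,-2.7],[0,0,0],1]
  ]
}}

```text
t: 4.75
ee_pos: [0.4948, 0.053, -0.0073]
eef_rot: [-0.0, -0.149, 0.989, -0.0]
force: [0.4, 0.4, -0.1]
width: 0.887
grip_force: 0.0
```

Emit:
{"api": "servo_tool", "payload": {
  "plan": [
    [[0,0,0],[0,0,0],1],
    [[0,0,0],[0,0,0],1],
    [[0,0,0],[0,0,0],1],
    [[0,0,0],[0,0,0],1],
    [[0,0,0],[0,0,0],1],
    [[0,0,0],[0,0,0],1],
    [[0,0,0],[0,0,0],1]
  ]
}}

```text
t: 5.33
ee_pos: [0.4951, 0.0532, -0.0068]
eef_rot: [0.0, -0.149, 0.989, 0.0]
force: [-0.6, -0.3, 2.6]
width: 0.55
grip_force: 14.8
```

Emit:
{"api": "servo_tool", "payload": {
  "plan": [
    [[0,0,1],[0,0,0],1],
    [[0,0,2.5],[0,0,0],1],
    [[0,0,4.5],[0,0,0],1],
    [[0,0,6],[0,0,0],1],
    [[0.5,-2,6],[0,0,0],1],
    [[1.2,-5,6],[0,0,0],1],
    [[2,-8,6],[0,0,0],1],
    [[2.8,-11,6],[0,0,0],1],
    [[3.6,-14,6],[0,0,0],1],
    [[4.4,-17,6],[0,0,0],1],
    [[5.1,-20,6],[0,0,0],1],
    [[5.8,-23,6],[0,0,0],1]
  ]
}}

```text
t: 6.33
ee_pos: [0.5529, -0.1784, 0.0535]
eef_rot: [-0.0, -0.149, 0.989, 0.0]
force: [0.1, 0.7, -1.0]
width: 0.549
grip_force: 14.8
```

Emit:
{"api": "servo_tool", "payload": {
  "plan": [
    [[0.6,-2.3,0],[0,0,0],1],
    [[1,-3.8,0],[0,0,0],1],
    [[1.1,-4.3,0],[0,0,0],1],
    [[1.1,-4.3,0],[0,0,0],1],
    [[1.1,-4.3,0],[0,0,0],1]
  ]
}}

```text
t: 6.75
ee_pos: [0.5637, -0.2183, 0.0528]
eef_rot: [-0.0, -0.149, 0.989, 0.001]
force: [0.1, -0.3, -1.6]
width: 0.551
grip_force: 14.8
```

Run:
```python
from h import *
s=snap('side','s3');snap('top','t3')
print(env.get_obs()['ee_pos'])
c,d=np.cos(.3),np.sin(.3);R=np.array([[c,-d],[d,c]])
# coaster centre by colour segmentation on initial images
from scipy.optimize import least_squares
for n,f,(cx,cy) in(('top','t0',(411,237)),('side','s0',(382,336))):
    im=cv2.imread(f'pics/{f}.png');S=load(n)
    lab=cv2.cvtColor(cv2.GaussianBlur(im,(5,5),0),cv2.COLOR_BGR2LAB).astype(float)
    ref=lab[cy-5:cy+6,cx-5:cx+6].reshape(-1,3).mean(0)
    m=(np.linalg.norm(lab[...,1:]-ref[1:],axis=2)<12).astype(np.uint8)
    m=cv2.morphologyEx(m,cv2.MORPH_OPEN,np.ones((3,3)))
    k,l,st,ce=cv2.connectedComponentsWithStats(m);i=l[cy,cx];print(n,st[i],ray(S,[ce[i]],.005).round(4))
a=s['image'][180:380,230:430];cv2.imwrite('pics/c4.png',cv2.resize(a,(600,600),interpolation=cv2.INTER_CUBIC))
```

```text
[ 0.56391031 -0.21759843  0.05285377]
top [ 367  221   65   42 1886] [[ 0.557  -0.1877  0.005 ]]
side [ 337  288   85   84 4025] [[ 0.5538 -0.2048  0.005 ]]
```

View pics/c4.png

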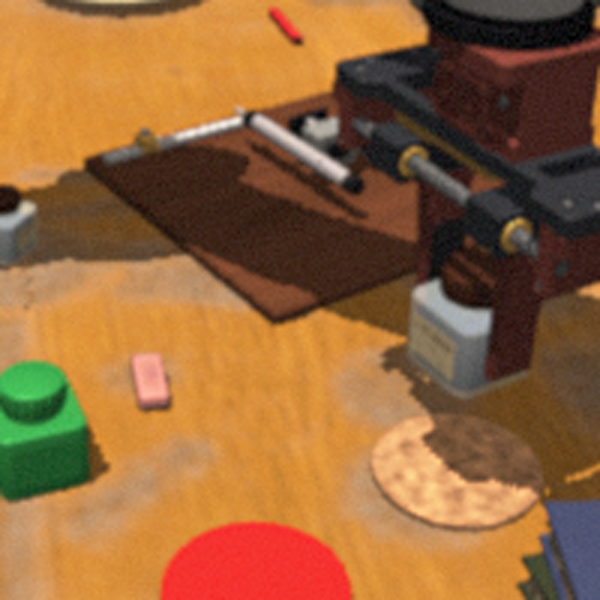

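Bottle is held upright; coaster centre at crop (457,470) agrees with (0.564,-0.220). Lower, release, retreat.

Emit:
{"api": "servo_tool", "payload": {
  "plan": [
    [[0,-0.1,-1.5],[0,0,0],1],
    [[0,-0.1,-3],[0,0,0],1],
    [[0,-0.1,-4.5],[0,0,0],1],
    [[0,-0.1,-5.7],[0,0,0],1],
    [[0,-0.1,-6.3],[0,0,0],1],
    [[0,-0.1,-6.6],[0,0,0],1],
    [[0,-0.1,-6.6],[0,0,0],1],
    [[0,-0.1,-6.6],[0,0,0],1]
  ]
}}

```text
t: 7.52
ee_pos: [0.5644, -0.2208, -0.0126]
eef_rot: [0.0, -0.149, 0.989, -0.0]
force: [-0.4, -0.4, -1.5]
width: 0.55
grip_force: 14.8
```

Emit:
{"api": "servo_tool", "payload": {
  "plan": [
    [[0,0,0],[0,0,0],0.2],
    [[0,0,0],[0,0,0],-0.5],
    [[0,0,0],[0,0,0],-1],
    [[0,0,0],[0,0,0],-1],
    [[0,0,0],[0,0,0],-1],
    [[0,0,0],[0,0,0],-1],
    [[0,0,2],[0,0,0],-1],
    [[0,0,5],[0,0,0],-1],
    [[0,0,8],[0,0,0],-1],
    [[0,0,11],[0,0,0],-1],
    [[0,0,14],[0,0,0],-1],
    [[0,0,14],[0,0,0],-1]
  ]
}}

```text
t: 8.52
ee_pos: [0.5671, -0.2224, 0.1332]
eef_rot: [0.004, -0.149, 0.989, -0.002]
force: [0.5, 0.4, 0.4]
width: 1.001
grip_force: 0.0
```

Emit:
{"api": "servo_tool", "payload": {
  "plan": [
    [[0.1,3,0],[0,0,0.02],-1],
    [[0.2,6,0],[0,0,0.05],-1],
    [[0.3,9,0],[0,0,0.08],-1],
    [[0.5,12,0],[0,0,0.1],-1],
    [[0.6,15,0],[0,0,0.1],-1],
    [[0.7,18,0],[0,0,0.1],-1],
    [[0.8,21,0],[0,0,0.1],-1],
    [[1,24,0],[0,0,0.1],-1],
    [[1.1,27,0],[0,0,0.1],-1],
    [[1.2,30,0],[0,0,0.1],-1],
    [[1.2,31.8,0],[0,0,0.1],-1],
    [[1.2,31.8,0],[0,0,0.1],-1]
  ]
}}

```text
t: 9.52
ee_pos: [0.5754, 0.1029, 0.1264]
eef_rot: [-0.0, -0.202, 0.979, 0.001]
force: [0.6, -0.3, 0.2]
width: 1.002
grip_force: 0.0
```

Emit:
{"api": "servo_tool", "payload": {
  "plan": [
    [[0,0,-2],[0,0,0],-1],
    [[0,0,-4],[0,0,0],-1],
    [[0,0,-4],[0,0,0],-1],
    [[0,0,-4],[0,0,0],-1]
  ]
}}

```text
t: 9.85
ee_pos: [0.5751, 0.0959, 0.0862]
eef_rot: [-0.001, -0.198, 0.98, -0.0]
force: [0.3, -0.5, 0.3]
width: 1.001
grip_force: 0.0
```

Run:
```python
from h import *
s=snap('side','s4');o=env.get_obs();p=o['ee_pos'];print(p,o['eef_rot'],o['t'])
print('stand',fr(p,.4,np.array([.587,.1038])))
# bottle check overlay + predictions of finger tips
from scipy.spatial.transform import Rotation as Ro
y=Ro.from_quat(o['eef_rot'][[1,2,3,0]]).as_matrix()[:,1];print(np.degrees(np.arctan2(y[1],y[0])))
a=cv2.resize(s['image'][150:370,250:450],(545,600),interpolation=cv2.INTER_CUBIC)
cv2.imwrite('pics/c5.png',a)
f=lambda q:((q-[250,150])*2.727).round(0).tolist()
print('tips',f(proj(s,[p+[0,0,.031]+y*w for w in(-.0575,-.044,.044,.0575)])))
O=np.array([.587,.1038]);R=np.array([[np.cos(.4),-np.sin(.4)],[np.sin(.4),np.cos(.4)]])
print('foot',f(proj(s,[[*(O+R@[-.039,v]),.04] for v in(-.066,0,.082)])))
print('coaster,bottle top',f(proj(s,[[.564,-.22,.005],[.564,-.22,.063]])))
```

```text
[0.57603567 0.09619194 0.08721534] [-2.49287301e-04 -1.97795882e-01  9.80243181e-01 -1.82357507e-04] 9.9
stand [-0.01306153 -0.00273778]
112.81620070787777
tips [[298.0, 143.0], [287.0, 137.0], [216.0, 100.0], [206.0, 94.0]]
foot [[269.0, 251.0], [217.0, 217.0], [158.0, 179.0]]
coaster,bottle top [[359.0, 507.0], [369.0, 425.0]]
```

View pics/c5.png

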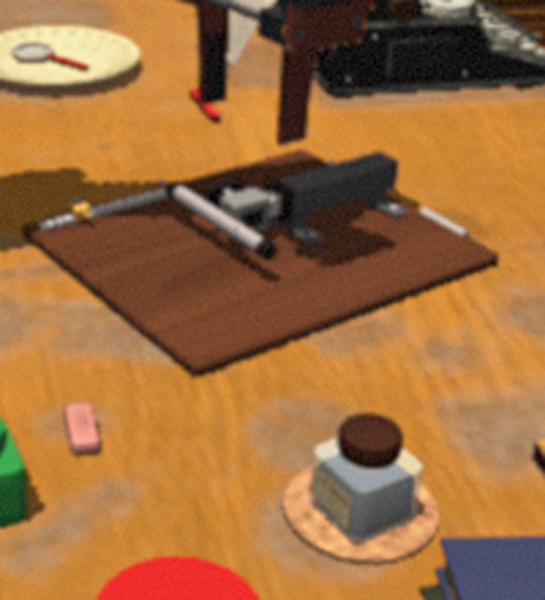

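Bottle stands centred on the coaster (crop 360,507), fingers are aligned over the head. Descend astride it.

Emit:
{"api": "servo_tool", "payload": {
  "plan": [
    [[0,0.3,-1],[0,0,0],-1],
    [[0,0.3,-2.5],[0,0,0],-1],
    [[0,0.3,-4],[0,0,0],-1],
    [[0,0.3,-5.5],[0,0,0],-1],
    [[0,0.3,-7],[0,0,0],-1],
    [[0,0.3,-8.2],[0,0,0],-1],
    [[0,0.3,-9.2],[0,0,0],-1],
    [[0,0.3,-9.7],[0,0,0],-1],
    [[0,0.3,-9.7],[0,0,0],-1],
    [[0,0.3,-9.7],[0,0,0],-1]
  ]
}}

```text
t: 10.73
ee_pos: [0.5762, 0.1001, -0.0099]
eef_rot: [0.0, -0.198, 0.98, -0.0]
force: [0.6, 0.0, 0.8]
width: 1.0
grip_force: 0.0
```

Emit:
{"api": "servo_tool", "payload": {
  "plan": [
    [[-0.46,-0.195,0],[0,0,0],-1],
    [[-0.92,-0.39,0],[0,0,0],-1],
    [[-1.38,-0.585,0],[0,0,0],-1],
    [[-1.84,-0.78,0],[0,0,0],-1],
    [[-2.3,-0.975,0],[0,0,0],-1],
    [[-2.76,-1.17,0],[0,0,0],-1],
    [[-3.22,-1.365,0],[0,0,0],-1],
    [[-3.68,-1.56,0],[0,0,0],-1],
    [[-4.14,-1.755,0],[0,0,0],-1],
    [[-4.6,-1.95,0],[0,0,0],-1],
    [[-5.06,-2.145,0],[0,0,0],-1],
    [[-5.53,-2.34,0],[0,0,0],-1]
  ]
}}

```text
t: 11.73
ee_pos: [0.5206, 0.0766, -0.0099]
eef_rot: [0.0, -0.198, 0.98, 0.0]
force: [3.9, 2.1, 4.7]
width: 0.997
grip_force: 2.3
```

Emit:
{"api": "servo_tool", "payload": {
  "plan": [
    [[-0.92,-0.39,0],[0,0,0],-1],
    [[-0.92,-0.39,0],[0,0,0],-1],
    [[-0.92,-0.39,0],[0,0,0],-1],
    [[-0.92,-0.39,0],[0,0,0],-1]
  ]
}}

```text
t: 12.07
ee_pos: [0.5114, 0.0726, -0.0102]
eef_rot: [-0.0, -0.198, 0.98, -0.0]
force: [3.6, 1.0, 1.6]
width: 1.001
grip_force: 1.7
```

Run:
```python
from h import *
s=snap('side','s5');t=snap('top','t5');o=env.get_obs();p=o['ee_pos'];print(p,o['force'],o['t'])
print('stand',fr(p,.4,np.array([.587,.1038])))
a=cv2.resize(s['image'][200:260,250:330],(800,600),interpolation=cv2.INTER_CUBIC)
b=cv2.resize(t['image'][235:295,255:285],(400,800),interpolation=cv2.INTER_CUBIC)[:600]
cv2.imwrite('pics/c6.png',np.hstack([cv2.resize(a,(530,400)),cv2.resize(b,(267,400))]))
```

```text
[ 0.51166558  0.07272678 -0.01017925] [2.95336257 0.99044845 1.60795409] 12.1667
stand [-0.08148808  0.00071627]
```

View pics/c6.png

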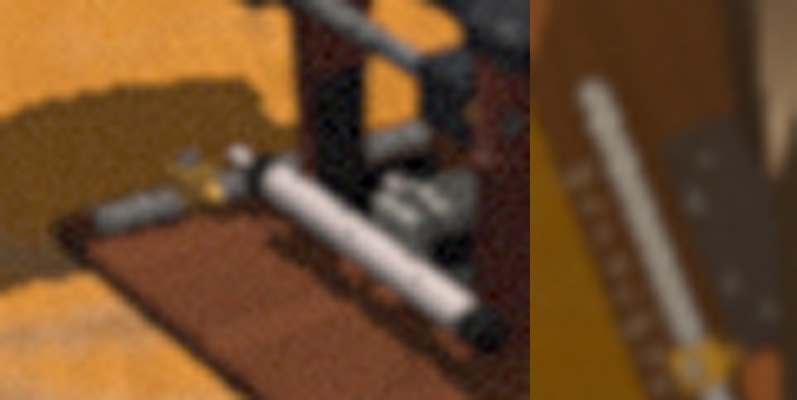

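Run:
```python
from h import *
s=load('side');O=np.array([.587,.1038]);Y=.4
R=np.array([[np.cos(Y),-np.sin(Y)],[np.sin(Y),np.cos(Y)]])
W=lambda x,y,z:[*(O+R@[x,y]),z]
def A(x,y): return [250+x*80/530-.42,200+y*60/400-.42]
show=lambda n,px,z:print(n,np.round(px,1),fr(ray(s,[px],z)[0],Y,O).round(4))
show('pin tip',A(236,152),.04);show('foot near end',A(490,333),.04);show('white start',A(270,172),.04)
show('mark tip',A(218,190),.022)
for x in(-.09,-.0975,-.104):print(x,[((q-[249.58,199.58])*[6.625,6.667]).round(0).tolist() for q in proj(s,[W(x,.082,.04),W(x,-.066,.04),W(x,.085,.022),W(x,.105,.026)])])
# yellow rider pixels in both initial images
for n,f,roi in(('top','t0',(265,265,290,285)),('side','s0',(262,215,300,240))):
    im=cv2.imread(f'pics/{f}.png');S=load(n);h=cv2.cvtColor(im,cv2.COLOR_BGR2HSV)
    x0,y0,x1,y1=roi
    big=cv2.resize(im[y0:y1,x0:x1],None,fx=1,fy=1);hh=h[y0:y1,x0:x1]
    m=(hh[...,0]>=20)&(hh[...,0]<36)&(hh[...,1]>110)&(hh[...,2]>110)
    yy,xx=np.nonzero(m);q=np.c_[xx+x0,yy+y0]
    print(n,len(q),[ (tuple(a),*b) for a,b in zip(q.tolist(),fr(ray(S,q,.022),Y,O).round(3).tolist())])
```

```text
pin tip [285.2 222.4] [-0.1002  0.0796]
foot near end [323.5 249.5] [-0.1001 -0.0641]
white start [290.3 225.4] [-0.0985  0.061 ]
mark tip [282.5 228.1] [-0.1011  0.09  ]
-0.09 [[259.0, 142.0], [522.0, 327.0], [254.0, 188.0], [223.0, 155.0]]
-0.0975 [[239.0, 147.0], [501.0, 333.0], [235.0, 193.0], [204.0, 160.0]]
-0.104 [[222.0, 152.0], [483.0, 339.0], [218.0, 198.0], [188.0, 165.0]]
top 38 [((274, 273), -0.096, 0.102), ((275, 273), -0.097, 0.1), ((276, 273), -0.098, 0.097), ((278, 273), -0.1, 0.092), ((279, 273), -0.101, 0.089), ((280, 273), -0.102, 0.087), ((271, 274), -0.096, 0.111), ((272, 274), -0.097, 0.108), ((273, 274), -0.098, 0.106), ((274, 274), -0.099, 0.103), ((275, 274), -0.1, 0.101), ((276, 274), -0.101, 0.098), ((277, 274), -0.102, 0.096), ((278, 274), -0.103, 0.093), ((279, 274), -0.104, 0.09), ((280, 274), -0.105, 0.088), ((270, 275), -0.097, 0.114), ((271, 275), -0.098, 0.112), ((272, 275), -0.099, 0.109), ((274, 275), -0.101, 0.104), ((275, 275), -0.102, 0.102), ((276, 275), -0.103, 0.099), ((277, 275), -0.104, 0.097), ((278, 275), -0.105, 0.094), ((271, 276), -0.
[... 469 characters left out ...]
.py", line 8, in ray
    u=cv2.undistortPoints(np.array(px,float).reshape(-1,1,2),s['camera_matrix'],s['dist'])[:,0]
      ~~~~~~~~~~~~~~~~~~~^^^^^^^^^^^^^^^^^^^^^^^^^^^^^^^^^^^^^^^^^^^^^^^^^^^^^^^^^^^^^^^^^
cv2.error: OpenCV(4.12.0) /io/opencv/modules/calib3d/src/undistort.dispatch.cpp:347: error: (-215:Assertion failed) CV_IS_MAT(_src) && CV_IS_MAT(_dst) && (_src->rows == 1 || _src->cols == 1) && (_dst->rows == 1 || _dst->cols == 1) && _src->cols + _src->rows - 1 == _dst->rows + _dst->cols - 1 && (CV_MAT_TYPE(_src->type) == CV_32FC2 || CV_MAT_TYPE(_src->type) == CV_64FC2) && (CV_MAT_TYPE(_dst->type) == CV_32FC2 || CV_MAT_TYPE(_dst->type) == CV_64FC2) in function 'cvUndistortPointsInternal'
```

Run:
```python
from h import *
np.set_printoptions(linewidth=250)
s=load('side')
for f in('s0','s5'):
    im=cv2.imread(f'pics/{f}.png')
    for c,n in((2,'R'),(0,'B')):
        print(f,n,'cols 272..291 rows 218..236');print(im[218:237,272:292,c])
```

```text
s0 R cols 272..291 rows 218..236
[[198 199 199 204 201 202 199 197 199 193 198 199 201 202 200 198 198 199 202 200]
 [199 197 199 200 203 205 200 199 193 195 196 202 202 201 201 201 199 202 204 199]
 [197 196 200 201 198 198 200 202 196 196 193 199 203 199 199 200 196 203 201 197]
 [196 199 203 199 197 202 201 203 198 194 197 199 200 205 203 197 200 201 199 203]
 [201 203 200 196 198 202 201 193 194 194 195 198 203 207 208 201 199 194 197 193]
 [200 198 199 202 189 178 166 161 180 194 196 197 199 200 199 198 181 176 180 187]
 [195 197 205 213 207 182 150 154 194 220 208 196 186 184 194 191 184 190 201 208]
 [201 197 191 196 217 223 214 212 231 231 218 191 181 190 205 212 208 218 217 198]
 [200 193 171 160 185 231 238 230 226 208 193 192 204 214 223 211 187 178 167 141]
 [195 184 165 144 150 179 189 184 191 191 182 179 182 179 178 154 124 107 103  92]
 [182 184 184 178 155 142 133 127 155 180 184 159 127 113 107  94  80  91  88  88]
 [204 205 213 205 174 136 113 104 107 139 152 133  96  84  89  89  90  99 103 103]
 [215 189 184 174 147 124 107  85  80  83  95  99  98 100  97 105 100 1
[... 4643 characters left out ...]
89  91  82  73  38  29  60  98 133]
 [ 89  88  98  97  81  49  36  33  39  47  66  68  67  52  46  36  20  38  67  96]
 [112 103  99  90  84  62  40  24  26  26  35  44  29  29  25  23  26  21  35  62]
 [ 96  88  88  80  68  51  22  32  21  28  24  21  25  25  16  19  18  20  21  31]
 [ 75  61  57  53  49  36  29  31  33  32  31  29  24  30  31  35  17  33  23  22]
 [ 50  37  26  33  20  41  37  44  35  47  39  32  41  44  47  41  41  36  40  38]
 [ 37  34  34  37  37  38  50  43  38  43  46  47  49  43  48  46  47  47  39  37]
 [ 45  41  35  36  43  39  46  42  43  45  43  44  44  35  46  44  47  42  40  30]
 [ 44  40  46  45  44  39  47  39  49  50  47  41  40  41  47  40  40  40  22  21]]
```

Emit:
{"api": "servo_tool", "payload": {
  "plan": [
    [[-0.23,-0.1,0],[0,0,0],-1],
    [[-0.46,-0.2,0],[0,0,0],-1],
    [[-0.46,-0.2,0],[0,0,0],-1],
    [[-0.46,-0.2,0],[0,0,0],-1],
    [[-0.46,-0.2,0],[0,0,0],-1]
  ]
}}

```text
t: 12.58
ee_pos: [0.5067, 0.0707, -0.0102]
eef_rot: [-0.0, -0.198, 0.98, -0.0]
force: [3.8, 0.5, 0.4]
width: 1.001
grip_force: 1.8
```

Run:
```python
from h import *
np.set_printoptions(linewidth=250)
ims=[snap('side','s6')['image'].astype(float) for _ in range(6)]
im=np.mean(ims,0);s=load('side')
o=env.get_obs();p=o['ee_pos'];print(p,o['force'])
O=np.array([.587,.1038]);Y=.4;R=np.array([[np.cos(Y),-np.sin(Y)],[np.sin(Y),np.cos(Y)]])
W=lambda x,y,z:[*(O+R@[x,y]),z]
print('TCP stand',fr(p,Y,O))
print(im[218:234,276:290,2].round().astype(int));print(im[218:234,276:290,0].round().astype(int))
# bar profile: sample along stand x (z=.04 plane), median over y; white bar centre for draw0 and now
for n,I in(('s0',cv2.imread('pics/s0.png').astype(float)),('s6',im)):
    xs=np.arange(-.13,-.015,.001);x0=-.04 if n=='s0' else -.104
    xs=np.arange(x0-.02,x0+.02,.001)
    prof=[]
    for y in np.arange(-.05,-.022,.002):
        q=proj(s,[W(x,y,.04) for x in xs]).astype(np.float32)
        prof.append(cv2.remap(I[...,0].astype(np.float32),q[None,:,0],q[None,:,1],cv2.INTER_LINEAR)[0])
    m=np.median(prof,0);w=np.clip(m-(m.min()+m.max())/2,0,None);print(n,'bar x',(w*xs).sum()/w.sum(),m.round()[::3])
```

```text
[ 0.50675891  0.07069855 -0.01014326] [3.63254846 0.47552229 0.42684634]
TCP stand [-0.08679725  0.0007589 ]
[[101 104 102  99 100  98 100 101 101 104 102  98  98 113]
 [103 101 102 100  98  99 101  99 102 102 101 100  97  99]
 [101 102 103 102 101  99  98 100 100  99 102  99 102  99]
 [103 102 102 102 101  98 101 108 109 102 100 100 103 102]
 [100 101 102  99  98 101 120 146 146 122 104 100 100 100]
 [ 98  94  95  97 100 100 119 161 182 157 107  82  76  78]
 [110 103  99 105 115 116 115 137 161 141  90  52  49  68]
 [119 122 123 124 129 131 120 108 106  84  50  44  81 124]
 [109 120 131 131 129 126 120 106  82  49  32  69 136 182]
 [ 96 105 115 115 118 134 140 123  91  49  38  93 154 193]
 [ 96  97 101 102 117 156 176 153 100  58  45  87 138 170]
 [105  98 100  99 107 140 162 140  90  57  44  64 103 133]
 [100  96  94  88  80  90 103  93  66  53  46  49  68  94]
 [ 80  75  77  73  67  64  62  55  51  56  60  51  54  67]
 [ 66  70  81  93  94  93  79  64  69  82  81  65  62  61]
 [ 82  94 105 115 116 115 109 100 102 106  97  76  80  82]]
[[ 26  28  27  22  26  24  24  26  25  29  30 
[... 402 characters left out ...]
89  74  44  38  72 112]
 [ 38  41  48  46  46  47  63  77  69  42  29  63 121 164]
 [ 37  38  39  39  42  49  72  89  80  49  34  83 138 173]
 [ 56  38  36  35  39  55  76  90  80  54  40  79 123 152]
 [ 79  52  37  34  39  48  64  68  60  43  32  57  92 119]
 [ 83  61  36  31  28  33  38  40  35  27  19  33  57  83]
 [ 68  49  33  26  25  24  25  20  18  19  22  18  31  51]
 [ 44  35  30  34  33  34  29  24  23  30  28  21  25  27]
 [ 34  32  39  43  41  40  40  36  36  37  34  29  31  30]]
s0 bar x -0.03617519119069839 [ 23.  24.  21.  34.  63. 100. 135. 164. 179. 172. 131.  69.  35.  26.]
s6 bar x -0.10352195122933915 [ 20.  22.  26.  56. 102. 144. 175. 187. 178. 122.  55.  23.  20.  22.]
```

Pin and pointer agree within about 1 mm by both side image and TCP contact. Squeeze the lever shut here.

Emit:
{"api": "servo_tool", "payload": {
  "plan": [
    [[0,0,0],[0,0,0],-1],
    [[0,0,0],[0,0,0],-1],
    [[0,0,0],[0,0,0],1],
    [[0,0,0],[0,0,0],1],
    [[0,0,0],[0,0,0],1],
    [[0,0,0],[0,0,0],1],
    [[0,0,0],[0,0,0],1],
    [[0,0,0],[0,0,0],1],
    [[0,0,0],[0,0,0],1],
    [[0,0,0],[0,0,0],1],
    [[0,0,0],[0,0,0],1],
    [[0,0,0],[0,0,0],1]
  ],
  "newtons": 20
}}

```text
t: 13.88
ee_pos: [0.5067, 0.0715, -0.01]
eef_rot: [-0.0, -0.199, 0.98, 0.0]
force: [2.4, 6.0, 0.5]
width: 0.312
grip_force: 24.9
```

Emit:
{"api": "servo_tool", "payload": {
  "plan": [
    [[0,0,0],[0,0,0],1],
    [[0,0,0],[0,0,0],1],
    [[0,0,0],[0,0,0],1],
    [[0,0,0],[0,0,0],1],
    [[0,0,0],[0,0,0],1],
    [[0,0,0],[0,0,0],1]
  ]
}}

```text
t: 14.38
ee_pos: [0.5067, 0.0716, -0.01]
eef_rot: [-0.0, -0.199, 0.98, 0.0]
force: [2.2, 4.8, 0.8]
width: 0.318
grip_force: 24.8
```

Run:
```python
from h import *
np.set_printoptions(linewidth=250)
im=np.mean([snap('side','s7')['image'].astype(float) for _ in range(4)],0)
o=env.get_obs();print(o['ee_pos'],o['force'],o['width']*88,o['grip_force'],fr(o['ee_pos'],.4,np.array([.587,.1038])))
print(im[220:230,280:289,0].round().astype(int));print(im[226:231,278:286,2].round().astype(int))
a=cv2.imread('pics/s4.png')[290:370,340:430].astype(float);print(abs(im[290:370,340:430]-a).mean())
```

```text
[ 0.50667493  0.07152795 -0.01001631] [2.66081925 4.64865628 0.60929488] 27.704830959667106 24.797700718045235 [-0.08655162  0.00155552]
[[ 24  25  23  25  22  24  28  25  29]
 [ 26  19  35  51  50  29  23  24  26]
 [ 34  28  66 105 110  76  40  29  31]
 [ 38  32  72 129 156 130  72  37  28]
 [ 46  31  56 104 140 131  76  38  39]
 [ 45  44  54  72  93  86  54  41  76]
 [ 44  46  63  78  72  47  32  64 118]
 [ 38  51  72  92  82  50  32  77 135]
 [ 42  58  76  90  78  55  38  73 117]
 [ 39  48  65  67  60  48  32  49  85]]
[[130 130 128 127 122 108  86  54]
 [115 116 118 134 140 126  92  52]
 [102 101 118 157 176 151  97  59]
 [ 98  94 108 138 162 140  91  60]
 [ 92  85  83  89 100  89  64  53]]
3.009050925925926
```

Opening is 27.7 mm, which is the head with the lever shut. The pin and rider haven't moved in the image and the bottle region looks the same. Handing in.

```bash
python3 -c "
from workcell import env
print(env.sign_off())"
```

```text
the job is handed in; nothing more can be done
None
```

The job is handed in, verdict not shown: by my measurements the bottle stands centred on the cork coaster, the leg is held within about 1 mm of the pointer, and the lever is squeezed shut (27.7 mm between the fingers).

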